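# Press a sample jar's lid home through the guard window

### The job

Close the sample jar in the lid press: push the blue carriage with the jar all the way home by its upright push plate, then reach down through the window of the yellow guard, press the red lever fully down, keep it down for about a second and let it come back up. Only push and press with the fingertips: do not touch the yellow guard or the jar, pick nothing up, and leave the other things on the bench where they are. Finish with the carriage home, the jar standing in it and the hand clear.

Things in the scene. Friction and masses are not known exactly. Their poses are not given: they have to be found in the camera images.
- press: Grey lid press fixed to the bench: base 210 x 190 x 12 mm, rear housing 134 mm tall, yellow guard over its front half. Origin: on the bench, under the press head (the jar's place when home). +x: the way the carriage is pushed home, away from the robot, within about 20 degrees of world x; z up. Two steel rails, 80 mm apart over all and 24 mm high, run out to x = -160 mm.
- guard: Fixed yellow guard: level frame 150 (y) x 120 (x) x 6 mm, its upper face 132 mm above the bench, on two front posts 130 mm apart, with clear side panels. Origin: window centre, at the upper face; axes as the press. The window is 110 mm (y) x 90 mm (x). The carriage runs between the posts. Frame, posts and panels must not be touched.
- lever_paddle (a point): Centre of the upper face of the lever's red paddle, 44 mm (y) x 34 mm (x) x 8 mm, straight below the window's centre: 14 mm below the guard's upper face at rest, about 44 mm below it when fully pressed. The paddle moves straight down to within 5 mm.
- lever (a joint): Lever angle: 0 up (at rest), 0.26 rad fully down on its stop. Hinged at the rear, 115 mm behind the paddle. Its spring takes about 3 N at the paddle to start and 6.5 N to hold down, and brings it back up when let go. It is stiff against the stop.
- carriage (a joint): Travel of the blue carriage: 0 fully out, 0.06 m fully home against its stop; starts fully out. Slides along the press's +x with some 2 N of friction plus a little drag, and stays where it is left.
- push_plate (a point): Centre of the front (robot-side) face of the carriage's upright blue push plate, 70 mm (y) x 10 mm (x); the plate's top edge is 94 mm above the bench, this point 74 mm. At home this face stands 40 mm in front of the guard's front edge (130 mm in front of the press origin).
- nest (a point): Centre of the jar nest's floor in the carriage, 22 mm above the bench, 130 mm behind the push plate's front face. The square nest has 12 mm high blue walls.
- jar_centre (a point): Centre of the amber glass jar with white lid (42 mm across, 45 mm tall, about 90 g) that stands loose in the nest and rides with the carriage.
- spare_jar_centre (a point): Centre (half-way up) of a bystander: amber glass jar with a white lid, 42 mm across, 45 mm tall. Stands loose on the bench beside the press.
- blue_jar_centre (a point): Centre (half-way up) of a bystander: amber glass jar with a blue lid, 42 mm across, 45 mm tall. Stands loose on the bench beside the press.
- brown_bottle_centre (a point): Centre (half-way up) of a bystander: brown bottle with a red label and black cap, 62 mm across, 120 mm tall. Stands loose on the bench beside the press.
- wash_bottle_centre (a point): Centre (half-way up) of a bystander: white plastic bottle with a red cap, 68 mm across, 170 mm tall. Stands loose on the bench, away from the press.
- carton_centre (a point): Centre (half-way up) of a bystander: brown cardboard carton, 100 x 140 x 70 mm tall. Stands loose on the bench, away from the press.
- beaker_centre (a point): Centre (half-way up) of a bystander: open white cup, 70 mm across, 90 mm tall. Stands loose on the bench, away from the press.
- jar: The same jar; origin at the centre of its underside, z up.

How it is judged (in metres and radians):
On the way, in this order (a step that is already met when the one before it is completed fails the run):
1. the carriage is pushed home, lever still up (value of joint carriage above 0.055 m and value of joint lever below 0.04 rad), for 0.2 s.
2. the lever is fully down, and stays so, with the carriage home (value of joint carriage above 0.055 m and value of joint lever above 0.22 rad), for 0.6 s.
At the end, for the whole second after the job is handed in: The carriage is home (within 5 mm of its stop), the lever is back up (below 0.04 rad) after being held down (above 0.22 rad) for at least 0.6 s with the carriage home, and the jar stands upright, at rest, in its nest (within 6 mm of its centre) (all of step 1 and horizontal distance between jar_centre and nest below 0.006 m and angle between jar_centre's own z axis and vertical below 0.12 rad and linear speed of jar below 0.02 m/s); the robot touches nothing.
It fails at once if the robot touches the guard (over 0.5 N) (contact force between any of the fingers, the arm and guard above 0.5 N).
It fails at once if the robot touches the jar (over 0.5 N) (contact force between any of the fingers, the arm and jar above 0.5 N).
It fails at once if the lever is pressed before the carriage is home (value of joint lever above 0.12 rad and not (value of joint carriage above 0.055 m)).
It fails at once if the jar is lifted or tipped (height (world z) of jar_centre above 0.06 m or angle between jar_centre's own z axis and vertical above 0.35 rad).
It fails at once if a bystander is moved by more than 20 mm (distance of any of spare_jar_centre, blue_jar_centre, brown_bottle_centre, wash_bottle_centre, carton_centre, beaker_centre from where it was at the start of the episode above 0.02 m).
It also fails if it takes over 51 s, if anything falls off the work surface, if the arm or the gripper's body presses on something with over 40 N, if the wrist force passes 120 N, or if a joint passes its speed limit or range.

### The arm

A 6-joint arm with a two-finger parallel gripper is mounted at the origin on the work surface. World frame = base frame: x ahead of the robot, y to its left, z up, the work surface at z = 0. Lengths are in m, angles in degrees, forces in N, time in s.
With the tool pointing down it reaches from about 0.25 to 0.725 m from the base axis. Payload 9.7 kg.
Tool frame: the origin (TCP) lies at the very end of the fingers, on their centre line; the grasp point (between the pads) lies 19 mm behind it; y points along the fingers, x is the direction in which the jaws open and shut, and the axes are right-handed (so a half turn about y gives the same grasp; the last joint's range is limited). The gripper opens to 85 mm and grips with 20 to 120 N. Pads are 22 mm wide; open, the fingers measure 114 mm over their backs; the gripper's body (76 mm by 85 mm) begins 54 mm behind the grasp point. The pads swing forward as they close: fully open they stand 13 mm farther back than shut.
Start: joints at [66.234, 4.979, 10.078, 95.1, 0, 90], TCP at [0.222, 0.503, 0.231] pointing down, gripper open.
Joint ranges: [-179.16, 179.16], [-48.56, 103.87], [-65.8, 70.77], [-126.05, 130.52], [-82.76, 87.17], [-180, 180]. Speed limits (degrees/s): [127.2, 127.2, 147.25, 180, 180, 180].

### API

Orientations are given as [roll, pitch, yaw] about the fixed x, y, z axes, in that order (R = Rz(yaw) Ry(pitch) Rx(roll)).
In Python, from workcell import bot gives the robot as it stands.
- The arm moves only by the shell command python3 -m jog 'ROWS' [FORCE]. ROWS is JSON, a list of rows, each a list of 7 numbers: the closure, from 0 (fully open) to 1 (shut), then the shift along the world's x, y, z in units of 25 mm (1.0 is 25 mm), then the turn, a rotation vector about the world's x, y, z in units of 5 degrees (1.0 is 5 degrees). A call has 1 to 5 rows; each row is the pose to reach, as a shift and turn from the pose commanded when the call began; what a row does not reach only later rows make up. A row lasts 1/10 s, in which the tool goes at most 50 mm and 8.59 degrees, less where a joint would pass 70% of its speed; a pose out of reach is approached as far as the arm can. A call with a gripper value outside its range is refused whole. The fingers move at their own pace and stop on an object; FORCE is the grip in N (left out, the last holds). Time passes only in rows, so rows that repeat a pose let the fingers close. It gives the time, the measured TCP pose, the force and the opening at its end, in the units of the state.
- bot.get_obs(): the state, without advancing time (a new reading comes with each control period).
- bot.camera(name): name is "scene" or "side" or "wrist"; returns (picture, depth): 384x512x3 uint8, red, green, blue; 384x512 float32, m along the optical axis (not along the pixel's ray), 0 where there is no reading.
- bot.camera_model(name): a dict with "fx", "fy", "cx", "cy" (pixels), "rvec" (rotation vector, rad) and "tvec" (3), from world to camera coordinates, as OpenCV has them; the wrist camera has in their place "tool_from_camera" (4x4, takes a point from camera to tool coordinates, whose origin is the TCP and whose axes are the tool frame's). Camera axes: x right, y down, z forward; pixel columns grow to the right and rows downward; lengths in m; the calibration is good to about 2 mm. A picture is of the moment at which its call begins: read the wrist's pose just before it. camera_model takes no time and is no camera call.
- bot.job_done(): hands the job in, once; it reports no verdict.
Trained networks look in the newest picture that a camera, given by its name, has taken for a name from the list of things; names that differ only in an ending like _2 or _b are one class to them, and where a whole thing is asked for, a point or a joint stands for the part that bears it (a point fixed in the world has none). Each returns a list of dicts, best first, with "conf" (0 to 1); they miss things now and then, are a little off and sometimes report something else, mostly with a low value. They report only what shows in the picture. A call takes as long as a camera call.
- bot.regions_of(camera, label): "pixels" (384x512 bool, what is visible of it) and "point" ([row, column] in pixels, amid what is visible of it).
The state is a dict: "time": time; "q": joint angles; "qd": joint speeds; "joint_efforts": joint torques, N m; "ee_pos": TCP position; "tcp_rot": TCP orientation; "wrist_force": force on the tool from outside, world axes, zero at the start; "torque": the same for the moment, N m; "opening": finger opening in m.
Only numpy, scipy, OpenCV 4.12 (cv2) and the standard library are available. Lean on these libraries where they do the work, as an engineer would, in place of code of your own. Each camera call takes 0.05 s, during which the arm holds its last target. There are 200 camera calls.

## Working session

There is one attempt and no reset: what is moved stays moved. The work goes in short steps, Python scripts to look and compute and a shell command to move; the robot and the scene stay as the last step left them, time stands still between calls to the robot, and variables do not carry over. Pictures are saved under pics/ and viewed, about 8 in all and at most 12, crops included, and the job is handed in when it is done.

```bash
ls; mkdir -p pics; cat > h.py <<'E'
import numpy as np,cv2
from workcell import bot
def pts(cam,depth,mask):
    m=bot.camera_model(cam); r,c=np.nonzero(mask&(depth>0)); z=depth[r,c]
    p=np.c_[(c-m['cx'])/m['fx']*z,(r-m['cy'])/m['fy']*z,z]
    R=cv2.Rodrigues(np.array(m['rvec'],float))[0]
    return (p-np.array(m['tvec']))@R
E
python3 - <<'E'
from h import *
print(bot.get_obs())
for cam in('scene','side'):
    im,d=bot.camera(cam); cv2.imwrite(f'pics/{cam}0.png',im[...,::-1])
    for l in('guard','push_plate','lever_paddle','press','jar','spare_jar_centre','blue_jar_centre','brown_bottle_centre','carton_centre'):
        for r in bot.regions_of(cam,l)[:2]:
            P=pts(cam,d,r['pixels'])
            if len(P):print(cam,l,round(r['conf'],2),np.round(r['point']),len(P),np.round(np.median(P,0),3),np.round(np.percentile(P,2,0),3),np.round(np.percentile(P,98,0),3))
E
```

```text
pics
{'time': 0.0, 'q': array([6.62333597e+01, 5.00994487e+00, 1.00342755e+01, 9.51006237e+01,
       6.32341529e-04, 9.00004451e+01]), 'qd': array([ 0.00157859,  0.0321287 ,  0.02203096,  0.05927785,  0.02468513,
       -0.0112729 ]), 'joint_efforts': array([ 1.36825511e-03, -5.20382881e+01,  4.64807868e+01,  1.59941782e-02,
        8.52595008e-05, -3.45691689e-06]), 'ee_pos': array([0.22155731, 0.50313867, 0.23059257]), 'tcp_rot': array([-8.99993683e+01,  7.62930976e-02,  6.62329146e+01]), 'wrist_force': array([-0.40121572,  0.63916187, -0.09077782]), 'torque': array([ 0.05886382, -0.02226292, -0.01090978]), 'opening': 0.08525354161814974}
scene guard 0.88 [183. 278.] 1091 [0.645 0.006 0.131] [ 0.582 -0.061  0.003] [0.717 0.106 0.137]
scene push_plate 0.9 [174. 251.] 300 [0.507 0.044 0.041] [0.496 0.016 0.019] [0.649 0.08  0.097]
scene lever_paddle 0.49 [197. 282.] 225 [0.67  0.007 0.116] [ 0.639 -0.01   0.095] [0.759 0.04  0.122]
scene press 0.96 [208. 282.] 3921 [ 0.702 -0.001  0.103] [ 0.501 -0.094  0.01 ] [0.809 0.094 0.136]
scene spare_jar_centre 0.7 [165. 281.] 106 [0.576 0.1
[... 883 characters left out ...]
27 [124. 357.] 337 [ 0.406 -0.528  0.06 ] [ 0.378 -0.583  0.005] [ 0.437 -0.513  0.09 ]
side lever_paddle 0.57 [178. 233.] 215 [0.676 0.016 0.114] [ 0.636 -0.02   0.078] [0.763 0.042 0.123]
side lever_paddle 0.47 [125. 359.] 384 [ 0.406 -0.531  0.061] [ 0.378 -0.656  0.001] [ 0.44  -0.513  0.091]
side jar 0.69 [195. 245.] 169 [0.617 0.036 0.056] [ 0.603 -0.034  0.013] [0.639 0.058 0.104]
side spare_jar_centre 0.44 [240. 234.] 171 [0.567 0.197 0.039] [0.553 0.175 0.006] [0.591 0.209 0.049]
side brown_bottle_centre 0.89 [217. 191.] 455 [0.738 0.194 0.07 ] [0.72  0.167 0.007] [0.768 0.211 0.12 ]
side carton_centre 0.67 [342. 197.] 2552 [0.471 0.556 0.069] [0.421 0.478 0.005] [0.539 0.622 0.074]
```

```bash
python3 - <<'E'
from h import *
A=[]
ims=[]
for cam in('scene','side'):
    im,d=bot.camera(cam)
    r=bot.regions_of(cam,'guard')[0]
    P=pts(cam,d,cv2.dilate(r['pixels'].astype(np.uint8),np.ones((3,3)))>0)
    hsv=cv2.cvtColor(im,cv2.COLOR_RGB2HSV)
    allp=pts(cam,np.where(d>0,d,0),np.ones(d.shape,bool)); h=hsv[(d>0)]
    near=(allp[:,0]>.4)&(allp[:,0]<.85)&(abs(allp[:,1])<.15)
    yel=near&(h[:,0]>18)&(h[:,0]<35)&(h[:,1]>110)&(abs(allp[:,2]-.132)<.005)
    red=near&((h[:,0]<8)|(h[:,0]>172))&(h[:,1]>120)&(allp[:,2]>.09)&(allp[:,2]<.135)
    blu=near&(h[:,0]>95)&(h[:,0]<130)&(h[:,1]>110)&(allp[:,2]>.05)
    blt=blu&(abs(allp[:,2]-.094)<.004)
    for n,k in(('yel',yel),('red',red),('blu',blu),('blutop',blt)):
        Q=allp[k]
        if len(Q)>4: print(cam,n,len(Q),np.round(Q.mean(0),4),'rect',[np.round(x,4) for x in cv2.minAreaRect((Q[:,:2]*1000).astype(np.float32))])
    A.append(allp[yel])
    ims.append(cv2.resize(im[110:260,170:370],(800,600),interpolation=cv2.INTER_CUBIC)); cv2.imwrite(f'pics/{cam}1.png',ims[-1][...,::-1])
Q=np.vstack(A);print('both',[np.round(x,2) for x in cv2.minAreaRect((Q[:,:2]*1000).astype(np.float32))])
E
```

```text
scene yel 604 [0.6542 0.0148 0.1329] rect [array([652.2169,  19.324 ]), array([153.7479, 121.7605]), np.float64(78.5661)]
scene red 110 [0.6537 0.0165 0.1194] rect [array([652.4206,  17.3007]), array([41.912 , 34.3713]), np.float64(77.972)]
scene blu 131 [0.5068 0.0448 0.0768] rect [array([547.0264, -36.2085]), array([182.8129, 175.0648]), np.float64(64.4237)]
scene blutop 35 [0.5068 0.047  0.094 ] rect [array([572.1521,  15.9389]), array([ 66.2176, 175.0776]), np.float64(64.6943)]
side yel 484 [0.6515 0.0275 0.1316] rect [array([652.822 ,  20.8497]), array([152.1145, 123.0558]), np.float64(77.1483)]
side red 94 [0.6516 0.023  0.117 ] rect [array([652.5328,  20.8266]), array([45.4674, 39.0861]), np.float64(74.8722)]
both [array([652.35,  19.73]), array([155.54, 123.46]), np.float64(77.91)]
```

View pics/scene1.png

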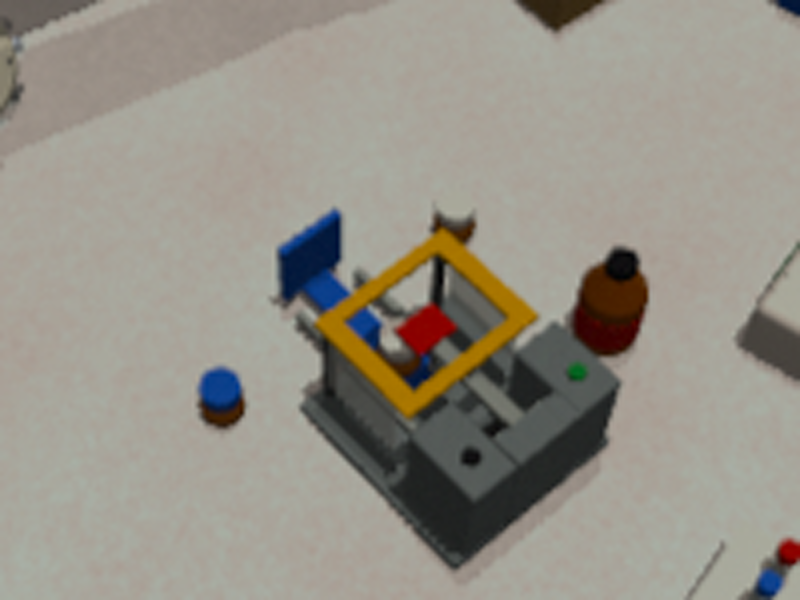

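View pics/scene0.png

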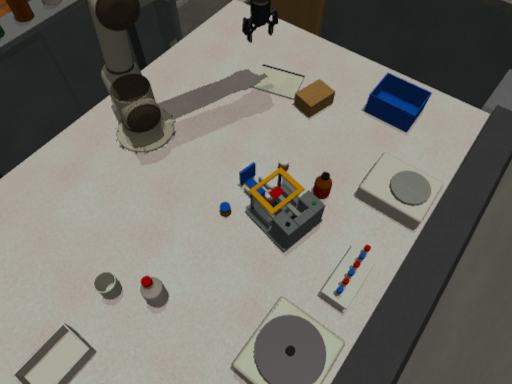

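Scene crop: guard frame corners at about (320,320), (440,235), (535,315), (410,410), red paddle (427,328), plate upper left (310,250), blue-lid jar (222,395). Full picture: the arm is at the back, clear of everything. From the guard: yaw ≈ -12°, window centre (0.6525, 0.020), plate face ≈ (0.496, 0.053). That agrees with the blue pixels. I'll stage in front of the plate with the fingers shut.

```bash
python3 -m jog '[[1,0.9,-1.7,0,0,0,0.5],[1,1.8,-3.4,0,0,0,1],[1,2.7,-5.1,0,0,0,1.5],[1,3.6,-6.8,0,0,0,2],[1,4.5,-8.5,0,0,0,2.4]]' 30
python3 -m jog '[[1,0.9,-1.7,0,0,0,0],[1,1.8,-3.4,0,0,0,0],[1,2.7,-5.1,0,0,0,0],[1,3.6,-6.8,0,0,0,0],[1,4.5,-8.5,0,0,0,0]]'
python3 -m jog '[[1,0,0,0,0,0,0],[1,0,0,0,0,0,0],[1,0,0,0,0,0,0]]'
```

```text
time: 1.7
ee_pos: [0.3346, 0.2892, 0.2314]
tcp_rot: [-90.0, -0.0, 78.4]
wrist_force: [0.6, 0.1, -0.7]
opening: 0.0124
time: 2.2
ee_pos: [0.4472, 0.0764, 0.2316]
tcp_rot: [-90.0, -0.0, 78.2]
wrist_force: [0.5, 0.9, -0.4]
opening: -0.0
time: 2.5
ee_pos: [0.4463, 0.079, 0.2313]
tcp_rot: [-90.0, -0.0, 78.3]
wrist_force: [-0.1, 0.4, 0.0]
opening: -0.0001
```

```bash
python3 -m jog '[[1,0,-0.3,-1,0,0,0],[1,0,-0.6,-2.5,0,0,0],[1,0,-0.6,-4,0,0,0],[1,0,-0.6,-5.4,0,0,0],[1,0,-0.6,-6,0,0,0]]'
python3 -m jog '[[1,0,0,0,0,0,0],[1,0,0,0,0,0,0]]'
python3 - <<'E'
from h import *
a=bot.camera('side')[0][110:260,170:370]; b=bot.camera('wrist')[0]
cv2.imwrite('pics/pre.png',np.hstack([cv2.resize(a,(400,300),interpolation=2),cv2.resize(b,(400,300))])[...,::-1])
E
```

```text
time: 3.0
ee_pos: [0.4447, 0.0645, 0.0784]
tcp_rot: [-89.8, 0.1, 78.4]
wrist_force: [-0.0, -0.1, 0.0]
opening: 0.0002
time: 3.2
ee_pos: [0.4471, 0.0641, 0.0828]
tcp_rot: [-90.1, -0.0, 78.3]
wrist_force: [0.5, -0.4, 1.0]
opening: -0.0001
```

View pics/pre.png

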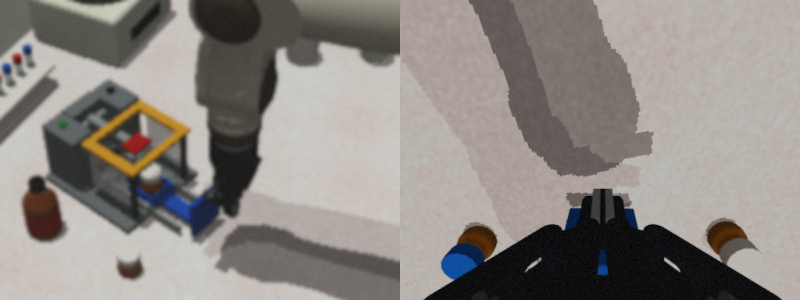

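Left (side view): shut fingers at about (232,195), just in front of the plate at (205,210). Right (wrist): blue shows equally either side of the fingers (573 and 630, fingers at 602), so they are centred. I'll push along (0.978, -0.208).

```bash
python3 -m jog '[[1,0.3,-0.06,-0.1,0,0,0],[1,0.6,-0.13,-0.1,0,0,0],[1,0.9,-0.19,-0.1,0,0,0],[1,1.2,-0.26,-0.1,0,0,0],[1,1.5,-0.32,-0.1,0,0,0]]'
python3 -m jog '[[1,0.2,-0.04,0,0,0,0],[1,0.4,-0.085,0,0,0,0],[1,0.6,-0.13,0,0,0,0],[1,0.8,-0.17,0,0,0,0],[1,1,-0.21,0,0,0,0]]'
python3 -m jog '[[1,0.2,-0.04,0,0,0,0],[1,0.4,-0.085,0,0,0,0],[1,0.6,-0.13,0,0,0,0],[1,0.8,-0.17,0,0,0,0],[1,0.9,-0.19,0,0,0,0]]'
```

```text
time: 3.8
ee_pos: [0.4849, 0.0551, 0.0787]
tcp_rot: [-90.0, 0.0, 78.2]
wrist_force: [0.2, 0.5, 0.1]
opening: 0.0003
time: 4.3
ee_pos: [0.5093, 0.0499, 0.0787]
tcp_rot: [-90.0, 0.0, 78.2]
wrist_force: [-2.7, -1.5, 0.2]
opening: -0.0001
time: 4.8
ee_pos: [0.5322, 0.0452, 0.0787]
tcp_rot: [-90.0, -0.0, 78.2]
wrist_force: [-2.2, -0.2, 0.3]
opening: 0.0002
```

```bash
python3 -m jog '[[1,0.1,-0.02,0,0,0,0],[1,0.2,-0.04,0,0,0,0],[1,0.3,-0.06,0,0,0,0],[1,0.35,-0.07,0,0,0,0],[1,0.35,-0.07,0,0,0,0]]'
python3 -m jog '[[1,0.05,-0.01,0,0,0,0],[1,0.1,-0.02,0,0,0,0],[1,0.15,-0.03,0,0,0,0],[1,0.15,-0.03,0,0,0,0]]'
```

```text
time: 5.3
ee_pos: [0.5407, 0.0437, 0.0788]
tcp_rot: [-90.0, -0.0, 78.2]
wrist_force: [0.0, -0.1, -1.1]
opening: -0.0001
time: 5.7
ee_pos: [0.5444, 0.0429, 0.0788]
tcp_rot: [-90.0, -0.0, 78.2]
wrist_force: [-1.0, -0.1, 0.0]
opening: -0.0
```

```bash
python3 -m jog '[[1,0.05,-0.01,0,0,0,0],[1,0.1,-0.02,0,0,0,0],[1,0.15,-0.03,0,0,0,0],[1,0.15,-0.03,0,0,0,0]]'
python3 -m jog '[[1,0.05,-0.01,0,0,0,0],[1,0.1,-0.02,0,0,0,0],[1,0.15,-0.03,0,0,0,0],[1,0.15,-0.03,0,0,0,0]]'
```

```text
time: 6.1
ee_pos: [0.5447, 0.0428, 0.0788]
tcp_rot: [-89.6, -0.0, 78.3]
wrist_force: [-20.2, 5.3, 11.1]
opening: 0.0001
time: 6.5
ee_pos: [0.5448, 0.0428, 0.0788]
tcp_rot: [-89.2, -0.0, 78.3]
wrist_force: [-40.5, 7.9, 22.8]
opening: -0.0001
```

Hard stop at x = 0.545, where 0.544 was predicted, so the carriage is home. Next I back off and lift.

```bash
python3 -m jog '[[1,-0.4,0.08,0,0,0,0],[1,-1.2,0.25,0,0,0,0],[1,-1.8,0.37,0.5,0,0,0],[1,-1.8,0.37,2,0,0,0],[1,-1.8,0.37,4,0,0,0]]'
python3 -m jog '[[1,0,0,1,0,0,0],[1,0,0,1,0,0,0]]'
python3 - <<'E'
from h import *
print(bot.get_obs()['ee_pos'])
for cam in('scene','side'):
    im,d=bot.camera(cam)
    hsv=cv2.cvtColor(im,cv2.COLOR_RGB2HSV)
    P=pts(cam,d,np.ones(d.shape,bool)); h=hsv[d>0]
    near=(P[:,0]>.4)&(P[:,0]<.85)&(abs(P[:,1])<.08)
    b=near&(h[:,0]>95)&(h[:,0]<130)&(h[:,1]>110)&(P[:,2]>.05)
    red=near&((h[:,0]<8)|(h[:,0]>172))&(h[:,1]>120)&(P[:,2]>.09)&(P[:,2]<.135)
    u=np.array([np.cos(np.radians(12)),-np.sin(np.radians(12))])
    for n,k in(('blue',b),('red',red)):
        s=(P[k][:,:2]-[.6525,.0197])@u; print(cam,n,k.sum(),np.round(P[k].mean(0),4),np.round(np.percentile(s,[2,50,98]),4))
    cv2.imwrite(f'pics/{cam}2.png',cv2.resize(im[110:260,170:370],(600,450),interpolation=2)[...,::-1])
E
```

```text
time: 7.0
ee_pos: [0.5054, 0.0506, 0.1783]
tcp_rot: [-89.9, 0.0, 78.3]
wrist_force: [1.3, 0.6, 0.4]
opening: 0.0
time: 7.2
ee_pos: [0.5085, 0.0508, 0.2084]
tcp_rot: [-90.4, -0.1, 78.2]
wrist_force: [0.3, 0.0, 0.3]
opening: -0.0001
[0.50850625 0.05079022 0.20835977]
scene blue 82 [0.5588 0.0378 0.1156] [-0.1344 -0.0919 -0.0889]
scene red 113 [0.6535 0.0163 0.1191] [-0.0147  0.0014  0.0164]
side blue 166 [0.5585 0.0461 0.0766] [-0.1018 -0.098  -0.0911]
side red 92 [0.6515 0.0232 0.117 ] [-0.0178 -0.002   0.0162]
```

View pics/scene2.png

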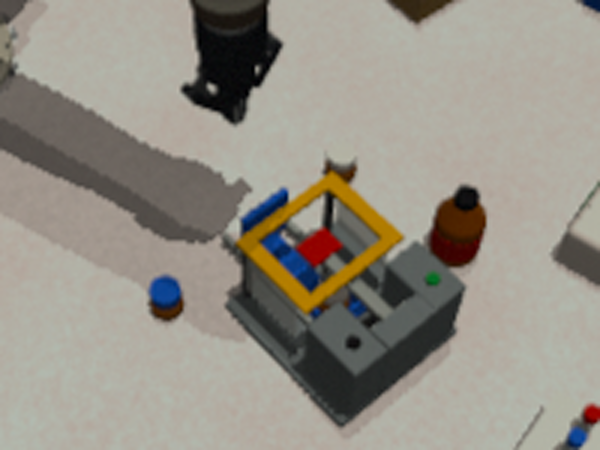

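The picture shows the plate behind the guard at (265,215) and the paddle at (320,245). The plate face reads s = -0.100, so the carriage is home. The paddle is up. Now I move over the window.

```bash
python3 -m jog '[[1,1.5,-0.33,0,0,0,0],[1,3,-0.65,0,0,0,0],[1,4.5,-0.98,0,0,0,0],[1,5.75,-1.25,0,0,0,0],[1,5.75,-1.25,0,0,0,0]]'
python3 -m jog '[[1,0,0,0,0,0,0],[1,0,0,0,0,0,0]]'
```

```text
time: 7.8
ee_pos: [0.6525, 0.0184, 0.1989]
tcp_rot: [-89.7, 0.1, 78.2]
wrist_force: [-0.9, 0.0, 0.0]
opening: -0.0001
time: 8.0
ee_pos: [0.6496, 0.0195, 0.2032]
tcp_rot: [-89.9, 0.0, 78.2]
wrist_force: [-0.5, 0.1, 0.2]
opening: 0.0002
```

```bash
python3 -m jog '[[1,0.1,0,-0.7,0,0,0],[1,0.1,0,-1.5,0,0,0],[1,0.1,0,-2.3,0,0,0],[1,0.1,0,-2.9,0,0,0],[1,0.1,0,-3,0,0,0]]'
python3 -m jog '[[1,0,0,-0.3,0,0,0],[1,0,0,-0.6,0,0,0],[1,0,0,-0.9,0,0,0],[1,0,0,-1.2,0,0,0],[1,0,0,-1.4,0,0,0]]'
python3 -m jog '[[1,0,0,-0.05,0,0,0],[1,0,0,-0.1,0,0,0],[1,0,0,-0.1,0,0,0]]'
```

```text
time: 8.5
ee_pos: [0.6515, 0.0196, 0.1273]
tcp_rot: [-89.9, 0.0, 78.3]
wrist_force: [-0.2, 0.2, 0.0]
opening: 0.0002
time: 9.0
ee_pos: [0.6528, 0.0196, 0.0937]
tcp_rot: [-90.0, -0.0, 78.2]
wrist_force: [-3.6, 1.5, 7.0]
opening: -0.0001
time: 9.3
ee_pos: [0.653, 0.0195, 0.0916]
tcp_rot: [-90.0, -0.0, 78.2]
wrist_force: [-3.3, 0.7, 6.6]
opening: -0.0001
```

```bash
python3 -m jog '[[1,0,0,-0.05,0,0,0],[1,0,0,-0.1,0,0,0],[1,0,0,-0.15,0,0,0],[1,0,0,-0.15,0,0,0]]'
python3 -m jog '[[1,0,0,-0.05,0,0,0],[1,0,0,-0.1,0,0,0],[1,0,0,-0.1,0,0,0],[1,0,0,-0.1,0,0,0]]'
```

```text
time: 9.7
ee_pos: [0.6532, 0.0195, 0.0895]
tcp_rot: [-90.1, -0.0, 78.2]
wrist_force: [-6.6, 1.4, 13.3]
opening: 0.0005
time: 10.1
ee_pos: [0.6533, 0.0195, 0.0889]
tcp_rot: [-90.2, -0.1, 78.2]
wrist_force: [-11.7, 0.6, 26.2]
opening: -0.0003
```

The force climbs steeply at z = 0.089, so the lever is on its stop. I hold, then retreat upward.

```bash
python3 -m jog '[[1,0,0,0,0,0,0],[1,0,0,0,0,0,0],[1,0,0,0,0,0,0],[1,0,0,0,0,0,0],[1,0,0,0,0,0,0]]'
python3 -m jog '[[1,0,0,0,0,0,0],[1,0,0,0,0,0,0],[1,0,0,0,0,0,0],[1,0,0,0,0,0,0],[1,0,0,0,0,0,0]]'
python3 -m jog '[[1,0,0,0.3,0,0,0],[1,0,0,0.7,0,0,0],[1,0,0,1.1,0,0,0],[1,0,0,1.5,0,0,0],[1,0,0,2,0,0,0]]'
python3 -m jog '[[1,0,0,1,0,0,0],[1,0,0,2,0,0,0],[1,0,0,3.5,0,0,0],[1,0,0,4.5,0,0,0],[1,0,0,4.5,0,0,0]]'
python3 -m jog '[[1,-1.5,0.3,0,0,0,0],[1,-3,0.6,0,0,0,0],[1,-4.5,0.9,0,0,0,0],[1,-6,1.3,0,0,0,0],[1,-6,1.3,0,0,0,0]]'
python3 -m jog '[[1,0,0,0,0,0,0],[1,0,0,0,0,0,0],[1,0,0,0,0,0,0],[1,0,0,0,0,0,0]]'
python3 - <<'E'
from h import *
out=[]
u=np.array([np.cos(np.radians(12)),-np.sin(np.radians(12))])
for cam in('scene','side'):
    im,d=bot.camera(cam)
    hsv=cv2.cvtColor(im,cv2.COLOR_RGB2HSV)
    P=pts(cam,d,np.ones(d.shape,bool)); h=hsv[d>0]
    near=(P[:,0]>.4)&(P[:,0]<.85)&(abs(P[:,1])<.08)
    b=near&(h[:,0]>95)&(h[:,0]<130)&(h[:,1]>110)&(P[:,2]>.05)&(P[:,2]<.1)
    red=near&((h[:,0]<8)|(h[:,0]>172))&(h[:,1]>120)&(P[:,2]>.07)&(P[:,2]<.135)
    for n,k in(('blue',b),('red',red)):
        s=(P[k][:,:2]-[.6525,.0197])@u; print(cam,n,k.sum(),np.round(P[k].mean(0),4),np.round(np.percentile(s,[2,50,98]),4))
    out.append(cv2.resize(im[110:260,170:370],(400,300),interpolation=2))
cv2.imwrite('pics/end.png',np.hstack(out)[...,::-1])
E
```

```text
time: 10.6
ee_pos: [0.6533, 0.0195, 0.0889]
tcp_rot: [-90.2, -0.1, 78.2]
wrist_force: [-11.0, 0.5, 25.0]
opening: 0.0001
time: 11.1
ee_pos: [0.6533, 0.0195, 0.0889]
tcp_rot: [-90.2, -0.1, 78.2]
wrist_force: [-11.8, 1.2, 24.6]
opening: -0.0003
time: 11.6
ee_pos: [0.6529, 0.0192, 0.1352]
tcp_rot: [-90.0, 0.0, 78.2]
wrist_force: [0.3, 0.9, -0.3]
opening: -0.0002
time: 12.1
ee_pos: [0.6539, 0.0193, 0.2521]
tcp_rot: [-90.3, -0.1, 78.2]
wrist_force: [-0.4, 0.7, 1.1]
opening: -0.0001
time: 12.6
ee_pos: [0.4994, 0.0524, 0.248]
tcp_rot: [-90.0, 0.0, 78.3]
wrist_force: [0.8, -0.1, 0.7]
opening: 0.0001
time: 13.0
ee_pos: [0.5035, 0.0517, 0.247]
tcp_rot: [-89.9, 0.0, 78.2]
wrist_force: [0.1, -0.4, -0.3]
opening: -0.0001
scene blue 74 [0.562  0.0374 0.0877] [-0.096  -0.0917 -0.0892]
scene red 112 [0.6535 0.0165 0.1192] [-0.0147  0.0019  0.0167]
side blue 170 [0.5584 0.0465 0.0762] [-0.1018 -0.0985 -0.0901]
side red 94 [0.6515 0.0231 0.1171] [-0.0182 -0.0022  0.0159]
```

View pics/end.png

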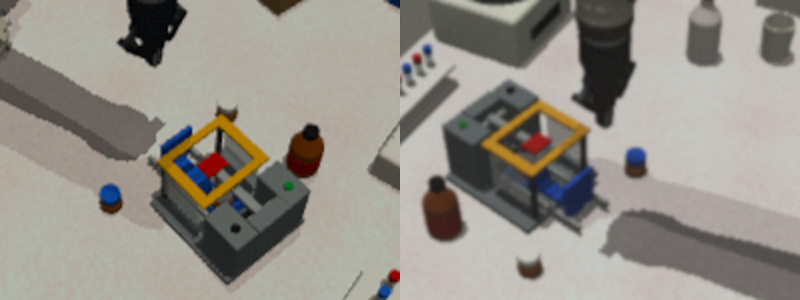

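The last pair shows the paddle back up (height 0.118; left (213,163), right (535,145)), the plate still home, bystanders in place and the hand clear.

```bash
python3 -c "
from workcell import bot
print(bot.job_done())"
```

```text
the job is handed in; nothing more can be done
None
```

The job is handed in: the carriage is home, and the lever was pressed to its stop, held about 1 s and released. I pushed with the shut fingertips throughout. No verdict was reported.

- **Carriage:** it met a hard stop with the tool at x = 0.545 m, where I had predicted 0.544 m. Both the check before pressing and the last one put the plate face about 100 mm in front of the window centre, which is the home position.
- **Lever:** I pressed until the force rose sharply to 25–26 N at z = 0.089 m, about 29 mm below rest (30 mm was expected). After release the paddle read 0.117–0.119 m, its rest height.
- **Surroundings:** the hand is clear of the press with near-zero wrist force at about 13 s. The jars and brown bottle beside the press looked unmoved, and no unexpected forces showed at the readings. The carton, wash bottle and beaker were well away from the path and I did not measure them again.
- **Not checked:** in the last views the jar is hidden by the press. That it stands upright in its nest rests on the slow push (under about 80 mm/s) and the nest walls.

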